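Hold the mould-lane gate open

ROBOT

A 6-joint arm with a two-finger parallel gripper is mounted at the origin on the work surface. World frame = base frame: x ahead of the robot, y to its left, z up, the work surface at z = 0. Lengths are in m, angles in rad, forces in N, time in s.
With the tool pointing down it reaches from about 0.3 to 0.875 m from the base axis. Payload 6.4 kg.
Tool frame: the origin (TCP) lies on the centre line of the jaws, within the pads' length; the fingertips stand 25 mm ahead of it and the grasp point (between the pads) lies 6 mm ahead of it (ctrl.tip_reach is the distance from the TCP to the fingertips, in m); z points along the fingers, y is the line along which they close (so a half turn about z gives the same grasp; the last joint's range is limited). The gripper opens to 85 mm and grips with 20 to 120 N. Pads are 22 mm wide; open, the fingers measure 114 mm over their backs; the gripper's body (76 mm by 85 mm) begins 54 mm behind the grasp point. The pads swing forward as they close: fully open they stand 13 mm farther back than shut.
Start: joints at [-1.322, 0.181, 1.607, -0, 1.354, -0.206], TCP at [0.253, -0.517, 0.256] pointing down, gripper open.
Joint ranges: [-2.99, 2.99], [-0.89, 2.07], [0.3, 2.58], [-1.14, 4.28], [0, 2.63], [-3.12, 3.12]. Speed limits (rad/s): [2.57, 2.57, 3.01, 3.14, 3.14, 3.14].

INTERFACE

Orientations are given as a unit quaternion [w, x, y, z].
In Python, from bench import ctrl gives the robot as it stands.
- The arm moves only by the tool servo_tool, never from a script. Its argument "motion" is a list that holds one entry, the list of rows, each a list of 5 numbers: the shift along the tool's x, y, z in cm, then the turn about the tool's z in degrees, then the closure, from -1 (fully open) to 1 (shut). In form: [[[dx, dy, dz, twist, claw], ...]]. A call has 1 to 5 rows; each row is the pose to reach, as a shift and turn from the pose commanded when the call began, along the tool's axes at that moment; what a row does not reach only later rows make up. A row lasts 1/10 s, in which the tool goes at most 50 mm and 8.59 degrees, less where a joint would pass 70% of its speed; a pose out of reach is approached as far as the arm can. A call with a gripper value outside its range is refused whole. The fingers move at their own pace and stop on an object; the grip force is fixed at half the most. Time passes only in rows, so rows that repeat a pose let the fingers close. It gives the time, the measured TCP pose, the force, the opening and the grip force at its end, in the units of the state.
- ctrl.get_obs(): the state, without advancing time (a new reading comes with each control period).
- ctrl.camera(name): name is "scene" or "top" or "wrist"; returns a dict with "pixels" (480x640x3 uint8, red, green, blue), "depth" (480x640 float32, m along the optical axis (not along the pixel's ray), 0 where there is no reading), "fx", "fy", "cx", "cy" (pixels), "R" (3x3) and "t" (3): a world point X has camera coordinates R X + t; the wrist camera has in their place "hand_eye" (4x4, takes a point from camera to tool coordinates, whose origin is the TCP and whose axes are the flange's). Camera axes: x right, y down, z forward; pixel columns grow to the right and rows downward; lengths in m; the calibration is good to about 2 mm. A picture is of the moment at which its call begins: read the wrist's pose just before it.
- ctrl.hand_in(): hands the job in; it is judged then, once.
The state is a dict: "time_s": time; "q": joint angles; "dq": joint speeds; "joint_efforts": joint torques, N m; "eef_pos": TCP position; "eef_rot": TCP orientation; "wrist_force": force on the tool from outside, world axes, zero at the start; "torque": the same for the moment, N m; "opening": opening from 0.0 (shut) to 1.0 (fully open); "grasp_force": force on a finger pad.
Only numpy, scipy, OpenCV 4.12 (cv2) and the standard library are available. Lean on these libraries where they do the work, as an engineer would, in place of code of your own. Each camera call takes 0.05 s, during which the arm holds its last target. There are 200 camera calls.

TASK

The spring gate of the mould lane has to be held open while a colleague loads moulds. First turn the red clamp knob clockwise (seen from above) until it is tight, with the gate arm still at rest, so that the carriage is locked on its rail; then take the arm by its blue roller, swing it against its spring all the way to its stop and keep it there: the program finishes while holding the arm at the stop. The carriage must stay where it is set, and the moulds, jar and tools around must be left alone.

Things in the scene. Friction and masses are not known exactly. Their poses are not given: they have to be found in the camera images.
- fixture: white plastic base board of the gate, fixed, 235 x 510 x 12 mm: x -175 to +60, y -195 to +315 mm from its origin, which lies at its underside below the rail's centre line. Its y axis runs along the steel rail, x across it, z up. Lane guides 40 mm above the table stand on it around the mould at y 200 to 300, x -170 to -62 mm.
- carriage (a joint): position (m) of the aluminium carriage (66 x 220 mm, top 56 mm above the table) on the rail along the board's +y; 0 centred, range -0.05 to 0.05. While the knob is loose a push of about 3 N along the rail slides it; with the knob tight it holds well over 25 N.
- carriage_mark (a point): centre of the carriage's top face, 56 mm above the table; axes parallel to the board's.
- clamp_knob (a joint): angle (rad) of the red clamp knob: 0 loose, grows clockwise seen from above, hard stop at 1.40. It starts between 0 and 0.2. The clamp bites from about 0.95 and is tight above 1.2; the knob stays where it is left. Turning takes about 0.15 N m, 0.2 N m at the end.
- knob_grip (a point): middle of the knob's red bar, on the knob's axis, 93 mm above the table, 75 mm from the carriage's centre towards the board's -y. The bar is 56 mm long along this point's x, 14 mm wide (y), 26 mm high (80 to 106 mm above the table), on a black hub 34 mm wide with its top at 80 mm; carriage top at 56 mm. The axes turn with the knob.
- gate_arm (a joint): angle (rad) of the spring arm about its vertical pivot: 0 at rest, grows anticlockwise seen from above, hard stop at 1.13 (fully open). The arm points 145 deg anticlockwise of the board's +x at rest (to -x and +y), 210 deg at the stop (to -x and a little -y). The spring returns it as soon as it is let go; force at the roller 3.5 N at rest, 9.5 N at the stop.
- pivot (a point): on the arm's vertical pivot axis, 80 mm above the table, 70 mm from the carriage's centre towards the board's +y. The pivot head is 40 mm wide, its top at 84 mm. Axes parallel to the board's.
- gate_roller: blue upright roller on the end of the steel arm, 24 mm in diameter, 62 mm high (69 to 131 mm above the table), 115 mm from the pivot axis. Origin at its middle, 100 mm above the table. It spins freely on its pin, so its yaw means nothing. The arm below it lies 60 to 68 mm above the table, 20 mm wide, 30 mm under the roller.
- mould_a: white round cheese mould, full, 76 mm in diameter at the rim and 62 mm high, standing in the lane on the board; origin at the centre of its underside. To be left alone.
- mould_stack: stack of white nested moulds, 76 mm in diameter, 114 mm high, standing on the table to the robot's right; origin at the centre of its underside. To be left alone.
- jar: amber jar with a red cap, 70 mm in diameter, 100 mm high, standing to the robot's left of the gate; origin at the centre of its underside. To be left alone.
- spatula: spatula lying on the table to the robot's right, 280 mm long along its x axis; origin at its middle. To be left alone.
- brush: brush lying on the table to the robot's left, 200 mm long along its x axis; origin at its middle. To be left alone.

How it is judged:
By the outcome, as a careful person would: the job done as asked, in the order asked, and still so for the second after the job is handed in, while the arm keeps its last pose, push and grip.
It also fails if it takes over 48 s, if anything falls off the work surface, if the arm or the gripper's body presses on something with over 40 N, if the wrist force passes 120 N, or if a joint passes its speed limit or range.

## Working session

There is one attempt and no reset: what is moved stays moved. The work goes in short steps, Python scripts to look and compute and a tool call to move; the robot and the scene stay as the last step left them, time stands still between calls to the robot, and variables do not carry over. Pictures are saved under pics/ and viewed, at most 10 in all, crops included, and the job is handed in when it is done.

Besides the shell and the picture viewer there is one more tool, called after ">>>" by a JSON object that holds its "op" and its "data". servo_tool: Moves the arm, as the interface text tells. Its arguments: {"type":"object","properties":{"motion":{"type":"array"}},"required":["motion"]}

```bash
mkdir -p pics; ls
python3 - <<'E'
from bench import ctrl
import cv2, numpy as np
o=ctrl.get_obs(); print(o)
for n in("top","scene"):
    c=ctrl.camera(n); cv2.imwrite(f"pics/{n}0.png",c["pixels"][:,:,::-1]); np.savez(f"{n}0.npz",**c)
    print(n,c["R"],c["t"],c["fx"],c["cx"],c["cy"])
E
```

```text
pics
{'time_s': 0.0, 'q': array([-1.32231326e+00,  1.81537991e-01,  1.60801780e+00, -3.70218424e-06,
        1.35377536e+00, -2.06286295e-01]), 'dq': array([ 0.00046142,  0.00020403,  0.00101575,  0.00023931,  0.00017223,
       -0.00078304]), 'joint_efforts': array([-1.45763220e-04, -4.44871831e+01, -3.51334727e+01, -2.06474269e-04,
        9.34723212e-03,  3.09281415e-05]), 'eef_pos': array([ 0.25246607, -0.51604535,  0.25538109]), 'eef_rot': array([-8.69016458e-04,  9.74258840e-01,  2.25430604e-01, -2.01452928e-05]), 'wrist_force': array([ 1.00894969, -0.87600964, -0.17854285]), 'torque': array([0.04790614, 0.01712011, 0.0291405 ]), 'grasp_force': 0.0, 'opening': 1.0026129975614642}
top [[ 8.30949018e-03 -9.99965365e-01 -4.69932631e-04]
 [-9.95237969e-01 -8.22456163e-03 -9.71274481e-02]
 [ 9.71202191e-02  1.27477437e-03 -9.95271841e-01]] [0.00689862 0.52043425 1.63203681] 542.0919928776025 326.2538047003927 239.05018861854865
scene [[-0.01906254  0.99975575  0.01118324]
 [ 0.65676368  0.02095469 -0.75380526]
 [-0.75385548 -0.00702469 -0.65700271]] [-1.03484409e-03 -2.83036543e-01  1.54438530e+00] 439.14486452718035 311.99760082985154 240.2896394301554
```

View pics/top0.png

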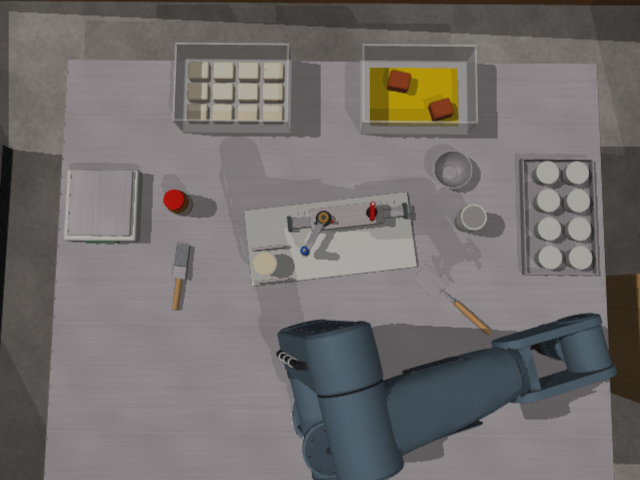

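View pics/scene0.png

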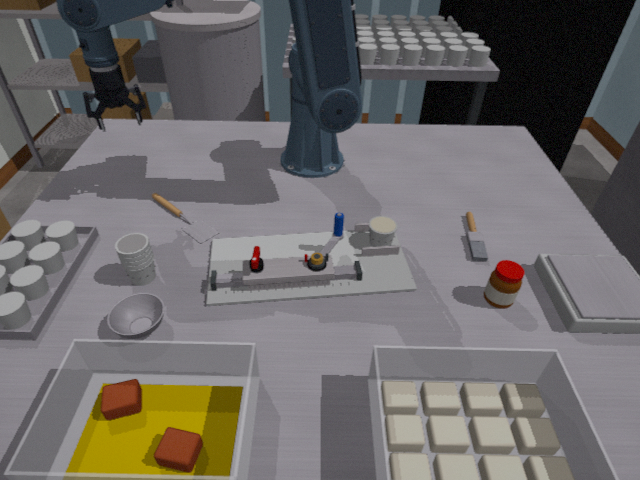

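The top view shows the knob at (372,211), the pivot at (323,217), the roller at (305,251) and the mould at (264,264). In the scene view the knob is at (256,258), the pivot at (317,262) and the roller at (339,224). I'll measure these next.

```bash
cat > h.py <<'E'
import numpy as np, cv2
def ray(c,u,v,z):
    R=c["R"];t=c["t"];C=-R.T@t
    d=R.T@np.array([(u-c["cx"])/c["fx"],(v-c["cy"])/c["fy"],1]); return C+d*(z-C[2])/d[2]
def cloud(c,R,t):
    v,u=np.mgrid[:480,:640]; D=c["depth"]
    P=np.stack([(u-c["cx"])/c["fx"]*D,(v-c["cy"])/c["fy"]*D,D],-1)
    return (P-t)@R
def red(p): 
    p=p.astype(int); return (p[...,0]>120)&(p[...,1]<60)&(p[...,2]<60)
def blue(p):
    p=p.astype(int); return (p[...,2]>80)&(p[...,0]<60)&(p[...,2]-p[...,1]>40)
E
python3 - <<'E'
from h import *
for n in("top","scene"):
    c=dict(np.load(n+"0.npz")); p=c["pixels"]; W=cloud(c,c["R"],c["t"])
    reg=(W[...,0]>.35)&(W[...,0]<.62)&(W[...,1]>-.25)&(W[...,1]<.3)
    print(n)
    for nm,m,z in(("red",red(p)&reg,.106),("blue",blue(p)&reg,.131)):
        N,_,st,ce=cv2.connectedComponentsWithStats(m.astype(np.uint8))
        for i in range(1,N):
            if st[i,4]>5:
                q=W[_==i]; s=q[q[:,2]>z-.02]
                print(nm,st[i],ce[i],"ray",ray(c,*ce[i],z).round(4),"cloud med",np.median(q,0).round(3),q[:,2].max().round(3), "top pts",len(s), s.mean(0).round(4) if len(s) else "", s.min(0).round(3) if len(s) else "",s.max(0).round(3) if len(s) else "")
    # board corners
    if n=="top":
        hsv=cv2.cvtColor(p,cv2.COLOR_RGB2HSV)
        m=((W[...,2]>.006)&(W[...,2]<.15)&reg).astype(np.uint8)
        k,_=cv2.findContours(m,0,1); k=max(k,key=cv2.contourArea); r=cv2.minAreaRect(k)
        print("rect",r,[ray(c,*b,.012).round(4) for b in cv2.boxPoints(r)])
        for y0,y1 in((.05,.062),):
            q=W[(abs(W[...,2]-.056)<.005)&reg]; print("carr",len(q),q.min(0),q.max(0))
            cv2.imwrite("pics/crop.png",cv2.resize(p[180:300,230:430,::-1],None,fx=4,fy=4,interpolation=2))
E
```

```text
top
red [370 204   5  15  43] [371.93023256 211.60465116] ray [ 0.5942 -0.1217  0.106 ] cloud med [ 0.593 -0.122  0.106] 0.114 top pts 43 [ 0.5941 -0.1216  0.1067] [ 0.574 -0.128  0.097] [ 0.618 -0.116  0.114]
blue [301 247   7   8  33] [304.03030303 250.63636364] ray [0.4763 0.0743 0.131 ] cloud med [0.475 0.074 0.131] 0.136 top pts 33 [0.4763 0.0743 0.1309] [0.466 0.066 0.127] [0.487 0.083 0.136]
rect ((328.135009765625, 242.02435302734375), (76.8294448852539, 167.49484252929688), 86.18592071533203) [array([0.6122, 0.273 , 0.012 ]), array([ 0.6515, -0.245 ,  0.012 ]), array([ 0.414 , -0.2591,  0.012 ]), array([0.3757, 0.2519, 0.012 ])]
carr 938 [ 0.46565301 -0.15936374  0.05101619] [0.61926342 0.07164266 0.06095856]
scene
red [253 246   7  16  61] [255.90163934 252.27868852] ray [ 0.599  -0.1196  0.106 ] cloud med [ 0.595 -0.12   0.103] 0.106 top pts 61 [ 0.5955 -0.1202  0.1028] [ 0.571 -0.126  0.095] [ 0.62  -0.115  0.106]
blue [335 213   9  23 141] [338.78014184 224.63120567] ray [0.5211 0.0745 0.131 ] cloud med [0.49  0.076 0.106] 0.13 top pts 61 [0.488  0.0762 0.1233] [0.472 0.066 0.112] [0.493 0.086 0.13 ]
```

View pics/crop.png

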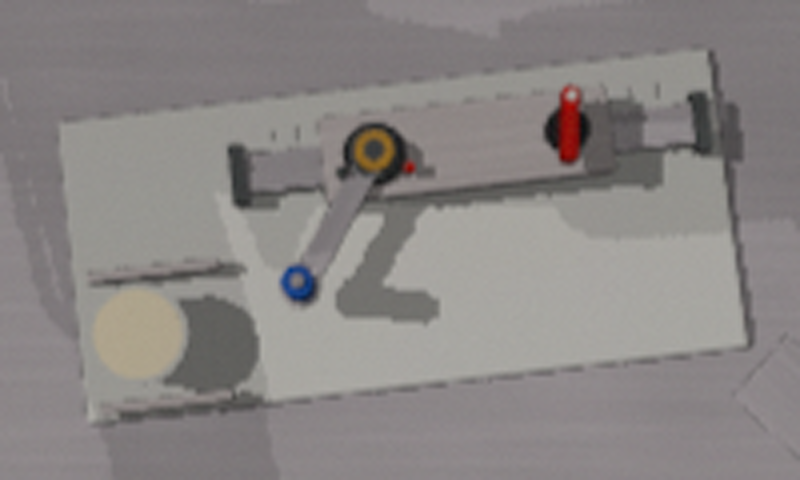

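The crop shows the knob bar centred at (569,125), lying almost along world x. The pivot is at (373,150), the roller at (298,283) and the mould at (137,334). I'll move above the knob and look with the wrist camera.

>>> {"op": "servo_tool", "data": {"motion": [[[12,-5,0,8,-1],[18,-7.5,0,15,-1],[24,-10,0,20,-1],[29,-12,0,26,-1],[33,-14,0,26,-1]]]}}

```text
time_s: 0.6
eef_pos: [0.4181, -0.3267, 0.256]
eef_rot: [-0.0, 1.0, -0.001, -0.0]
wrist_force: [0.3, -0.9, 0.2]
opening: 0.999
grasp_force: 0.0
```

Run:
```python
from h import *
c=dict(np.load("top0.npz"))
for n,u,v,z in(("pivot",323.25,217.5,.084),("knob hub",371.9,211.8,.09),("bar e1",372.5,202,.106),("bar e2",372.2,220,.106),("mould",264.2,263.5,.074)): print(n,ray(c,u,v,z).round(4))
from bench import ctrl
o=ctrl.get_obs(); p=o["eef_pos"]; w,x,y,z=o["eef_rot"]; print(p,np.degrees(2*np.arctan2(y,x)),o["q"],np.linalg.norm(p[:2]))
```

```text
pivot [0.5787 0.0206 0.084 ]
knob hub [ 0.596  -0.1229  0.09  ]
bar e1 [ 0.6226 -0.1234  0.106 ]
bar e2 [ 0.5694 -0.1225  0.106 ]
mould [0.4415 0.1939 0.074 ]
[ 0.41807893 -0.32665695  0.25599802] -0.13672015728927214 [-8.87188490e-01  8.18962549e-02  1.71825714e+00  7.52610316e-05
  1.34185389e+00  6.85976958e-01] 0.5305607917706675
```

>>> {"op": "servo_tool", "data": {"motion": [[[3.5,-3.5,0,0,-1],[7,-7,0,0,-1],[10.5,-10.5,0,0,-1],[14,-14,0,0,-1],[16,-18,0,0,-1]]]}}

```text
time_s: 1.1
eef_pos: [0.5788, -0.1467, 0.2558]
eef_rot: [-0.0, 1.0, 0.001, 0.0]
wrist_force: [0.6, -0.4, 0.3]
opening: 0.997
grasp_force: 0.0
```

>>> {"op": "servo_tool", "data": {"motion": [[[1.8,-2.5,0,0,-1],[1.8,-2.5,0,0,-1],[1.8,-2.5,0,0,-1]]]}}

```text
time_s: 1.4
eef_pos: [0.5949, -0.1227, 0.2556]
eef_rot: [0.0, 1.0, 0.001, -0.001]
wrist_force: [0.5, -0.2, -0.1]
opening: 1.003
grasp_force: 0.0
```

```bash
cat >> h.py <<'E'
def q2R(q):
    from scipy.spatial.transform import Rotation
    return Rotation.from_quat(np.roll(q,-1)).as_matrix()
def wrist(ctrl,name):
    o=ctrl.get_obs(); c=ctrl.camera("wrist"); H=c["hand_eye"]
    T=np.eye(4); T[:3,:3]=q2R(o["eef_rot"]); T[:3,3]=o["eef_pos"]
    M=np.linalg.inv(T@H); c["R"]=M[:3,:3]; c["t"]=M[:3,3]
    cv2.imwrite(f"pics/{name}.png",c["pixels"][:,:,::-1]); np.savez(name+".npz",**c)
    print("TCP",o["eef_pos"].round(4),"cam",(T@H)[:3,3].round(3)); return c
E
python3 - <<'E'
from h import *
from bench import ctrl
c=wrist(ctrl,"w1"); print(c["hand_eye"].round(3),c["fx"])
m=red(c["pixels"]).astype(np.uint8)
N,_,st,ce=cv2.connectedComponentsWithStats(m)
for i in range(1,N):
    if st[i,4]>100: print(st[i],ce[i],ray(c,*ce[i],.106))
E
```

```text
TCP [ 0.5949 -0.1227  0.2556] cam [ 0.678 -0.123  0.374]
[[ 0.    -0.946 -0.324  0.083]
 [ 1.    -0.     0.001  0.   ]
 [-0.001 -0.324  0.946 -0.118]
 [ 0.     0.     0.     1.   ]] 397.8215648604304
[309 194  15  71 803] [316.05479452 232.71606476] [ 0.59762067 -0.12116571  0.106     ]
```

View pics/w1.png

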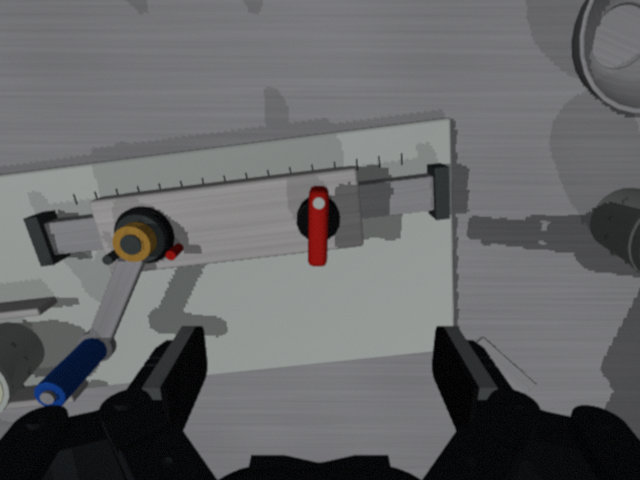

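The wrist view shows the knob bar from (319,187) to (318,265), the pivot at (131,243) and the roller top at (50,396). I'll refine the bar's ends and its direction.

Run:
```python
from h import *
c=dict(np.load("w1.npz")); m=red(c["pixels"]).astype(np.uint8); m[:, :280]=0
rows=np.arange(215,264,4); L=[];Rr=[]
for r in rows:
    x=np.where(m[r])[0]; L.append(ray(c,x.min()-.5,r,.106)); Rr.append(ray(c,x.max()+.5,r,.106))
L=np.array(L);Rr=np.array(Rr); mid=(L+Rr)/2
print("width",(L-Rr)[:,1].round(4)); print(mid[:,:2].round(4)); print("yaw",np.degrees(np.polyfit(mid[:,0],mid[:,1],1)[0]))
y=np.where(m.any(1))[0]; print("ends",ray(c,318,y.max()+.5,.106).round(4),ray(c,318,y.min()-.5,.106).round(4))
for n,u,v,z in(("pivot",131,243,.095),("pivothead",143,236,.084),("roller",50,396,.131),("hub",319,219,.08)): print(n,ray(c,u,v,z).round(4))
# long board edge direction: rail-side edge & bottom edge
print("edge",[ray(c,u,v,.012).round(4) for u,v in((0,174),(450,119),(454,350),(210,374))])
print("carr edge",[ray(c,u,v,.056).round(4) for u,v in((94,199),(357,167),(363,245),(175,267))])
```

```text
width [0.0097 0.0097 0.0098 0.0091 0.0098 0.0099 0.0092 0.0092 0.0092 0.0093
 0.0093 0.0093 0.0079]
[[ 0.6104 -0.1215]
 [ 0.6076 -0.1215]
 [ 0.6047 -0.1215]
 [ 0.6018 -0.1211]
 [ 0.5989 -0.1215]
 [ 0.5959 -0.1215]
 [ 0.593  -0.1211]
 [ 0.59   -0.1211]
 [ 0.587  -0.1211]
 [ 0.584  -0.1211]
 [ 0.581  -0.1211]
 [ 0.5779 -0.1211]
 [ 0.5748 -0.1211]]
yaw -0.6475212096539146
ends [ 0.5737 -0.1226  0.106 ] [ 0.6255 -0.1225  0.106 ]
pivot [0.586  0.0154 0.095 ]
pivothead [0.588  0.0109 0.084 ]
roller [0.4786 0.0754 0.131 ]
hub [ 0.6007 -0.1232  0.08  ]
edge [array([0.6239, 0.165 , 0.012 ]), array([ 0.6724, -0.2365,  0.012 ]), array([ 0.4406, -0.2661,  0.012 ]), array([ 0.41  , -0.0062,  0.012 ])]
carr edge [array([0.6106, 0.0591, 0.056 ]), array([ 0.6368, -0.1532,  0.056 ]), array([ 0.5719, -0.1604,  0.056 ]), array([5.515e-01, 3.000e-04, 5.600e-02])]
```

Run:
```python
from h import *
c=dict(np.load("w1.npz")); p=c["pixels"].astype(int); print(p[240,303:334].tolist())
m=(p[...,0]>50)&(p[...,0]>2.2*p[...,1])
for r in (215,225,235,245,255,262):
    x=np.where(m[r,290:350])[0]+290; a,b=ray(c,x.min()-.5,r,.106),ray(c,x.max()+.5,r,.106); print(r,x.min(),x.max(),((a+b)/2)[:2].round(4),(a-b)[1].round(4))
```

```text
[[135, 134, 135], [138, 137, 136], [137, 136, 137], [133, 132, 133], [122, 115, 116], [109, 72, 72], [114, 31, 27], [125, 19, 14], [131, 22, 17], [133, 22, 17], [135, 21, 16], [136, 22, 17], [137, 22, 18], [136, 21, 15], [135, 20, 12], [135, 23, 16], [134, 18, 17], [135, 23, 20], [132, 19, 15], [127, 18, 15], [120, 17, 13], [109, 13, 9], [98, 14, 7], [83, 30, 29], [94, 80, 80], [122, 122, 122], [133, 133, 133], [132, 131, 132], [134, 132, 132], [134, 133, 134], [131, 130, 130]]
215 308 327 [ 0.6104 -0.1222] 0.0138
225 308 327 [ 0.6032 -0.1222] 0.014
235 308 327 [ 0.5959 -0.1222] 0.0141
245 309 325 [ 0.5885 -0.1218] 0.0121
255 309 325 [ 0.581  -0.1218] 0.0122
262 309 324 [ 0.5756 -0.1215] 0.0115
```

>>> {"op": "servo_tool", "data": {"motion": [[[0.5,-0.1,4,1,-1],[0.5,-0.1,8,1,-1],[0.5,-0.1,11,1,-0.3],[0.5,-0.1,13,1,0.0],[0.5,-0.1,14.3,1,0.2]]]}}

```text
time_s: 1.95
eef_pos: [0.5983, -0.1235, 0.1111]
eef_rot: [-0.0, 1.0, -0.009, -0.001]
wrist_force: [-1.0, 0.4, -0.0]
opening: 0.517
grasp_force: 0.0
```

>>> {"op": "servo_tool", "data": {"motion": [[[0,0,0,0,0.3],[0,0,0,0,0.3],[0,0,0,0,0.3]]]}}

```text
time_s: 2.25
eef_pos: [0.601, -0.123, 0.115]
eef_rot: [0.001, 1.0, -0.008, 0.001]
wrist_force: [-0.8, 1.0, 0.9]
opening: 0.348
grasp_force: 0.0
```

Run:
```python
from h import *
from bench import ctrl
c=wrist(ctrl,"w2"); o=ctrl.get_obs(); print(o["eef_rot"],o["opening"],o["wrist_force"],ctrl.tip_reach)
```

```text
TCP [ 0.601 -0.123  0.115] cam [ 0.684 -0.125  0.234]
[ 5.55283339e-04  9.99964307e-01 -8.31843750e-03  1.37120665e-03] 0.3477936716569655 [-0.51531341  0.50291661 -0.92129503] 0.025
```

View pics/w2.png

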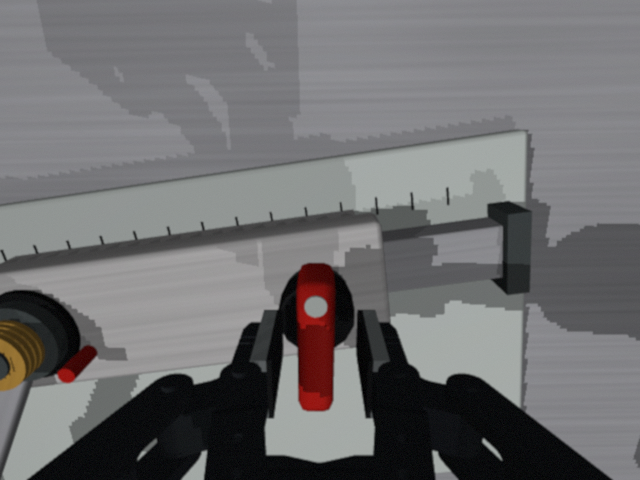

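The wrist view shows the bar at columns 300–334, between pads at 280 and 358, so it is centred to within 1 mm. I'll trim that offset, lower and close.

>>> {"op": "servo_tool", "data": {"motion": [[[-0.1,-0.1,0.3,0,0.3],[-0.1,-0.1,0.5,0,0.45],[-0.1,-0.1,0.5,0,0.6],[-0.1,-0.1,0.5,0,0.8],[-0.1,-0.1,0.5,0,1]]]}}

```text
time_s: 2.8
eef_pos: [0.5989, -0.1212, 0.1084]
eef_rot: [-0.0, 1.0, -0.008, -0.0]
wrist_force: [-0.9, -0.1, 1.4]
opening: 0.151
grasp_force: 58.9
```

>>> {"op": "servo_tool", "data": {"motion": [[[0,0,0,0,1],[0,0,0,0,1],[0,0,0,0,1]]]}}

```text
time_s: 3.1
eef_pos: [0.5989, -0.1212, 0.1083]
eef_rot: [-0.0, 1.0, -0.008, -0.0]
wrist_force: [-3.2, 0.6, 2.3]
opening: 0.153
grasp_force: 59.0
```

>>> {"op": "servo_tool", "data": {"motion": [[[0,0,0,5,1],[0,0,0,10,1],[0,0,0,15,1],[0,0,0,20,1],[0,0,0,20,1]]]}}

```text
time_s: 3.6
eef_pos: [0.5989, -0.121, 0.1083]
eef_rot: [-0.0, 0.983, -0.182, -0.0]
wrist_force: [-3.0, 1.5, 2.7]
opening: 0.149
grasp_force: 59.1
```

>>> {"op": "servo_tool", "data": {"motion": [[[0,0,0,5,1],[0,0,0,10,1],[0,0,0,15,1],[0,0,0,20,1],[0,0,0,20,1]]]}}

```text
time_s: 4.1
eef_pos: [0.5991, -0.1208, 0.1083]
eef_rot: [-0.0, 0.937, -0.349, -0.0]
wrist_force: [-2.0, 1.5, 3.9]
opening: 0.145
grasp_force: 59.1
```

Run:
```python
from bench import ctrl
import numpy as np
o=ctrl.get_obs(); w,x,y,z=o["eef_rot"]; print(o["eef_pos"],np.degrees(2*np.arctan2(y,x)),o["q"],o["wrist_force"],o["torque"],o["opening"])
```

```text
[ 0.59907479 -0.12080329  0.10834243] -40.86135917468888 [-3.93235643e-01  4.24785201e-01  1.61881055e+00  6.49871174e-04
  1.09825843e+00  1.89043008e+00] [-2.02129835  1.45896289  3.85866529] [ 0.42440238  0.38594497 -0.18997577] 0.14457971264340716
```

>>> {"op": "servo_tool", "data": {"motion": [[[0,0,0,5,1],[0,0,0,10,1],[0,0,0,15,1],[0,0,0,20,1],[0,0,0,20,1]]]}}

```text
time_s: 4.6
eef_pos: [0.5993, -0.1207, 0.1084]
eef_rot: [-0.0, 0.863, -0.506, -0.0]
wrist_force: [-1.7, 4.0, 2.7]
opening: 0.151
grasp_force: 59.2
```

>>> {"op": "servo_tool", "data": {"motion": [[[0,0,0,4,1],[0,0,0,8,1],[0,0,0,11,1],[0,0,0,11,1]]]}}

```text
time_s: 5.0
eef_pos: [0.5994, -0.1206, 0.1084]
eef_rot: [-0.001, 0.81, -0.586, 0.0]
wrist_force: [-0.5, 6.0, 2.6]
opening: 0.149
grasp_force: 59.2
```

Run:
```python
from bench import ctrl
import numpy as np
o=ctrl.get_obs(); w,x,y,z=o["eef_rot"]; print(o["eef_pos"],np.degrees(2*np.arctan2(y,x)),o["q"],o["wrist_force"],o["torque"],o["opening"])
```

```text
[ 0.59936766 -0.12060868  0.10843868] -71.71558355740133 [-3.92967885e-01  4.24756816e-01  1.61862181e+00  1.15208841e-03
  1.09789210e+00  2.42897692e+00] [-0.4563893   6.02424347  2.62104964] [ 0.82865584  0.12997682 -0.09493702] 0.14929819737399266
```

>>> {"op": "servo_tool", "data": {"motion": [[[0,0,0,0,0.3],[0,0,0,0,-0.3],[0,0,-1,0,-0.5],[0,0,-5,0,-0.5],[0,0,-10,0,-1]]]}}

```text
time_s: 5.5
eef_pos: [0.5975, -0.121, 0.2074]
eef_rot: [0.001, 0.809, -0.587, -0.002]
wrist_force: [1.0, 0.1, 0.4]
opening: 0.902
grasp_force: 0.0
```

>>> {"op": "servo_tool", "data": {"motion": [[[-3,0,-4,-8,-1],[-6,0,-4,-16,-1],[-6,0,-4,-20,-1],[-6,0,-4,-20,-1]]]}}

```text
time_s: 5.9
eef_pos: [0.5806, -0.0638, 0.2497]
eef_rot: [0.0, 0.9, -0.437, 0.001]
wrist_force: [-0.0, -0.6, -0.3]
opening: 0.997
grasp_force: 0.0
```

Run:
```python
from h import *
from bench import ctrl
c=wrist(ctrl,"w3"); o=ctrl.get_obs(); w,x,y,z=o["eef_rot"]; print(np.degrees(2*np.arctan2(y,x)),o["wrist_force"])
```

```text
TCP [ 0.5806 -0.0638  0.2497] cam [ 0.632 -0.13   0.368]
-51.98245563236805 [-0.01908742  0.74119397 -0.81128264]
```

View pics/w3.png

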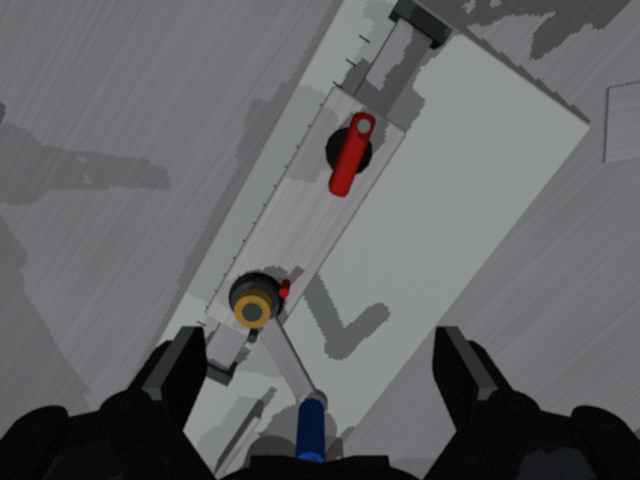

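The knob bar now runs from (364,120) to (341,190), well turned. The roller is at (311,455) and the arm is still at rest. I'll check the knob angle and the carriage shift.

Run:
```python
from h import *
c=dict(np.load("w3.npz")); p=c["pixels"].astype(int)
m=((p[...,0]>50)&(p[...,0]>2.2*p[...,1])).astype(np.uint8); m[220:]=0; m[:90]=0;m[:,:320]=0;m[:,390:]=0
v,u=np.where(m); P=np.array([ray(c,a,b,.106)[:2] for a,b in zip(u,v)])
r=cv2.minAreaRect((P*1e4).astype(np.float32)); print("bar rect mm",np.array(r[0])/1e4,np.array(r[1])/10,r[2])
(vx,vy,_,_)=cv2.fitLine((P*1e4).astype(np.float32),2,0,.01,.01).ravel(); print("bar yaw",np.degrees(np.arctan2(vy,vx)))
C=[ray(c,u,v,.056)[:2] for u,v in((336,84),(407,130),(207,314))]; print("carr",np.round(C,4),"centre",((C[1]+C[2])/2).round(4)); d=C[2]-C[0];print("yaw board",np.degrees(np.arctan2(-d[0],d[1])))
print("pivot",ray(c,252,312,.095),"head",ray(c,257,298,.084))
c=ctrl=None
from bench import ctrl
c=ctrl.camera("top");W=cloud(c,c["R"],c["t"])
reg=(W[...,0]>.35)&(W[...,0]<.62)&(W[...,1]>-.25)&(W[...,1]<.3)
v,u=np.where(blue(c["pixels"])&reg); print("roller",ray(c,u.mean(),v.mean(),.131),len(u))
c0=dict(np.load("top0.npz"))
cv2.imwrite("pics/cmp.png",cv2.resize(np.vstack([c0["pixels"][180:240,280:420],c["pixels"][180:240,280:420]])[...,::-1],None,fx=4,fy=4,interpolation=2))
```

```text
bar rect mm [ 0.60014438 -0.12194266] [14.64442749 54.32127075] 18.347959518432617
bar yaw -70.93124
carr [[ 0.6347 -0.1531]
 [ 0.5725 -0.1612]
 [ 0.606   0.0624]] centre [ 0.5893 -0.0494]
yaw board 7.58128432292581
pivot [0.5830876  0.01563932 0.095     ] head [0.58512039 0.00895706 0.084     ]
roller [0.47653411 0.07425663 0.131     ] 31
```

View pics/cmp.png

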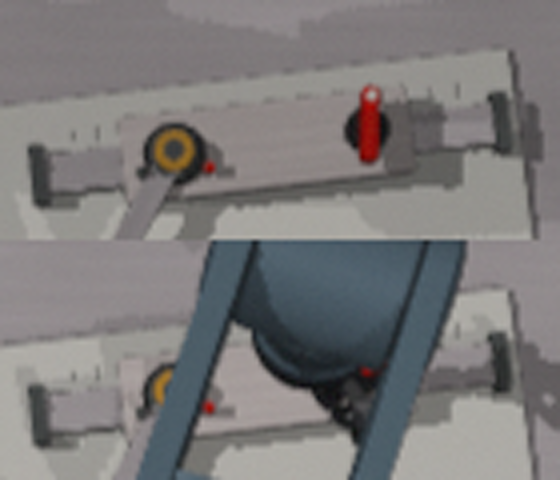

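The knob is at about 1.36 rad, so it is tight, and the carriage has not moved: the red dot is at column 208 in both views. Next I'll go above the roller.

>>> {"op": "servo_tool", "data": {"motion": [[[-4.5,0,0,-6,-1],[-9,0,0,-12,-1],[-13,0,0,-18,-1],[-17.2,-0.5,1,-24,-1],[-17.2,-0.5,1,-24,-1]]]}}

```text
time_s: 6.5
eef_pos: [0.4753, 0.0771, 0.2368]
eef_rot: [-0.0, 0.971, -0.24, -0.002]
wrist_force: [1.0, -0.7, -0.3]
opening: 1.0
grasp_force: 0.0
```

>>> {"op": "servo_tool", "data": {"motion": [[[0,0,0,0,-1],[0,0,0,0,-1]]]}}

```text
time_s: 6.7
eef_pos: [0.4793, 0.0733, 0.2386]
eef_rot: [0.0, 0.97, -0.243, 0.0]
wrist_force: [0.8, -0.1, -0.1]
opening: 0.999
grasp_force: 0.0
```

Run:
```python
from h import *
from bench import ctrl
c=wrist(ctrl,"w4"); o=ctrl.get_obs(); w,x,y,z=o["eef_rot"]; yaw=2*np.arctan2(y,x);print(np.degrees(yaw),o["q"],o["wrist_force"])
m=blue(c["pixels"]).astype(np.uint8);N,_,st,ce=cv2.connectedComponentsWithStats(m); i=1+st[1:,4].argmax(); print(st[i],ce[i])
```

```text
TCP [0.4793 0.0733 0.2386] cam [0.553 0.034 0.357]
-28.089513039740112 [-9.36840249e-02 -7.10361814e-03  1.84675595e+00 -3.29291363e-04
  1.30118744e+00  1.96745438e+00] [-0.39426507 -0.33442154  0.12573136]
[296 242  37  34 733] [313.63437926 257.88813097]
```

View pics/w4.png

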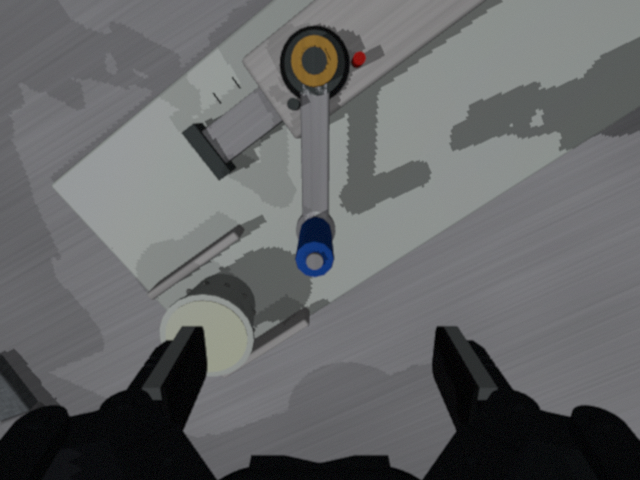

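The wrist view shows the roller top at (314,260) and the pivot at (314,60), so the arm lies along the tool's x axis. I'll work out the offsets.

Run:
```python
from h import *
c=dict(np.load("w4.npz")); H=c["hand_eye"]
for n,u,v,z in(("roller",314.5,260,.131),("pivot",314.5,60,.095),("mould",206,335,.074)):
    X=ray(c,u,v,z); cc=c["R"]@X+c["t"]; print(n,X.round(4),"tool cm",(H@np.r_[cc,1])[:3].round(4)*100)
```

```text
roller [0.4792 0.0758 0.131 ] tool cm [-0.14 -0.22 10.76]
pivot [0.5801 0.0219 0.095 ] tool cm [11.31 -0.21 14.37]
mould [0.4449 0.1949 0.074 ] tool cm [-8.77 -9.11 16.45]
```

>>> {"op": "servo_tool", "data": {"motion": [[[-0.1,-0.2,4,0,-1],[-0.1,-0.2,8,0,-1],[-0.1,-0.2,11,0,-0.5],[-0.1,-0.2,13,0,0],[-0.1,-0.2,13,0,0.1]]]}}

```text
time_s: 7.25
eef_pos: [0.4768, 0.0756, 0.1054]
eef_rot: [0.001, 0.97, -0.243, -0.003]
wrist_force: [-1.0, -0.6, 0.8]
opening: 0.516
grasp_force: 0.0
```

>>> {"op": "servo_tool", "data": {"motion": [[[0,0,0,0,0.2],[0,0,0,0,0.4],[0,0,0,0,0.7],[0,0,0,0,1],[0,0,0,0,1]]]}}

```text
time_s: 7.75
eef_pos: [0.4801, 0.0764, 0.1099]
eef_rot: [-0.0, 0.97, -0.241, 0.002]
wrist_force: [1.5, 0.3, 6.2]
opening: 0.265
grasp_force: 58.7
```

```bash
cat > arc.py <<'E'
from h import *
from bench import ctrl
o=ctrl.get_obs(); p=o["eef_pos"]; w,x,y,z=o["eef_rot"]; yaw=2*np.arctan2(y,x)
P=np.array([.581,.0219]); d=p[:2]-P
a=np.degrees(np.arctan2(d[1],d[0]))%360
print("t",o["time_s"],"p",p.round(4),"yaw",np.degrees(yaw).round(2),"r",np.linalg.norm(d).round(4),"ang",a.round(2),"F",o["wrist_force"].round(1),"tau",o["torque"].round(2),"op",o["opening"].round(3),"gf",o["grasp_force"])
tx=np.array([np.cos(yaw),np.sin(yaw)]);ty=np.array([np.sin(yaw),-np.cos(yaw)])
r=np.linalg.norm(d)
for k in (6,12,18,24,30):
    t=np.radians(a+k); s=P+r*np.array([np.cos(t),np.sin(t)])-p[:2]; print(k,(s@tx*100).round(2),(s@ty*100).round(2))
E
python3 arc.py
```

```text
Traceback (most recent call last):
  File "arc.py", line 6, in <module>
    print("t",o["time_s"],"p",p.round(4),"yaw",np.degrees(yaw).round(2),"r",np.linalg.norm(d).round(4),"ang",a.round(2),"F",o["wrist_force"].round(1),"tau",o["torque"].round(2),"op",o["opening"].round(3),"gf",o["grasp_force"])
                                                                                                                                                                                      ^^^^^^^^^^^^^^^^^^
AttributeError: 'float' object has no attribute 'round'
```

```bash
sed -i 's/o\["opening"\].round(3)/round(o["opening"],3)/' arc.py; python3 arc.py
```

```text
t 7.75 p [0.4801 0.0764 0.1099] yaw -27.94 r 0.1147 ang 151.63 F [1.5 0.3 6.2] tau [-0.01 -0.23  0.01] op 0.265 gf 58.70446264743805
6 0.05 1.2
12 0.23 2.39
18 0.54 3.55
24 0.96 4.67
30 1.49 5.75
```

>>> {"op": "servo_tool", "data": {"motion": [[[0.05,1.2,0,-6,1],[0.25,2.4,0,-12,1],[0.55,3.55,0,-18,1],[0.95,4.65,0,-24,1],[0.95,4.65,0,-24,1]]]}}

```text
time_s: 8.25
eef_pos: [0.4669, 0.0307, 0.1099]
eef_rot: [-0.0, 0.999, -0.034, 0.002]
wrist_force: [4.3, 6.0, 7.1]
opening: 0.267
grasp_force: 58.8
```

```bash
python3 arc.py
```

```text
t 8.25 p [0.4669 0.0307 0.1099] yaw -3.87 r 0.1144 ang 175.61 F [4.3 6.  7.1] tau [ 0.86 -0.5   0.01] op 0.267 gf 58.78265976905823
6 0.05 1.2
12 0.23 2.38
18 0.53 3.54
24 0.95 4.66
30 1.48 5.73
```

>>> {"op": "servo_tool", "data": {"motion": [[[0.05,1.2,0,-6,1],[0.25,2.4,0,-12,1],[0.55,3.55,0,-18,1],[0.95,4.65,0,-24,1],[0.95,4.65,0,-24,1]]]}}

```text
time_s: 8.75
eef_pos: [0.4732, -0.0158, 0.1099]
eef_rot: [-0.001, 0.985, 0.175, 0.002]
wrist_force: [2.5, 9.1, 10.2]
opening: 0.266
grasp_force: 59.0
```

```bash
python3 arc.py
```

```text
t 8.75 p [ 0.4732 -0.0158  0.1099] yaw 20.12 r 0.1142 ang 199.26 F [ 2.5  9.1 10.2] tau [ 1.33 -0.39  0.01] op 0.266 gf 58.96935224533081
6 0.04 1.19
12 0.21 2.38
18 0.51 3.54
24 0.92 4.66
30 1.44 5.73
```

>>> {"op": "servo_tool", "data": {"motion": [[[0.05,0.8,0,-4,1],[0.1,1.6,0,-8,1],[0.2,2.4,0,-12,1],[0.3,2.8,0,-14,1],[0.3,2.8,0,-14,1]]]}}

```text
time_s: 9.25
eef_pos: [0.485, -0.0399, 0.1098]
eef_rot: [-0.001, 0.956, 0.293, 0.002]
wrist_force: [0.4, 11.2, 12.2]
opening: 0.268
grasp_force: 59.4
```

```bash
python3 arc.py
```

```text
t 9.25 p [ 0.485  -0.0399  0.1098] yaw 34.06 r 0.1141 ang 212.76 F [ 0.4 11.2 12.2] tau [ 1.62 -0.14  0.02] op 0.268 gf 59.39002990722656
6 0.04 1.19
12 0.2 2.38
18 0.48 3.54
24 0.88 4.66
30 1.4 5.74
```

>>> {"op": "servo_tool", "data": {"motion": [[[0.0,0.2,0,-1,1],[0.0,0.4,0,-2,1],[0.0,0.6,0,-3,1],[0.0,0.6,0,-3,1]]]}}

```text
time_s: 9.65
eef_pos: [0.4881, -0.0444, 0.1098]
eef_rot: [-0.001, 0.948, 0.318, 0.002]
wrist_force: [-0.1, 11.5, 12.4]
opening: 0.259
grasp_force: 59.4
```

```bash
python3 arc.py|head -1
```

```text
t 9.65 p [ 0.4881 -0.0444  0.1098] yaw 37.05 r 0.1141 ang 215.51 F [-0.1 11.5 12.4] tau [ 1.8  -0.06  0.03] op 0.259 gf 59.43454563617706
```

>>> {"op": "servo_tool", "data": {"motion": [[[0.02,0.15,0,-1,1],[0.02,0.15,0,-1,1]]]}}

```text
time_s: 9.85
eef_pos: [0.4889, -0.0455, 0.1098]
eef_rot: [-0.001, 0.945, 0.326, 0.001]
wrist_force: [-0.0, 10.3, 13.3]
opening: 0.269
grasp_force: 59.5
```

```bash
python3 arc.py|head -1
```

```text
t 9.85 p [ 0.4889 -0.0455  0.1098] yaw 38.07 r 0.1141 ang 216.2 F [-0.  10.3 13.3] tau [1.72 0.1  0.01] op 0.269 gf 59.51661229133606
```

Not at the stop yet, since the force is not rising. I'll creep on until it does.

>>> {"op": "servo_tool", "data": {"motion": [[[0.02,0.15,0,-1,1],[0.02,0.15,0,-1,1]]]}}

```text
time_s: 10.05
eef_pos: [0.4897, -0.0464, 0.1098]
eef_rot: [-0.001, 0.942, 0.334, 0.001]
wrist_force: [-2.5, 10.8, 15.6]
opening: 0.269
grasp_force: 59.6
```

```bash
python3 arc.py|head -1
```

```text
t 10.05 p [ 0.4897 -0.0464  0.1098] yaw 39.07 r 0.114 ang 216.82 F [-2.5 10.8 15.6] tau [1.69 0.3  0.03] op 0.269 gf 59.62032616138458
```

>>> {"op": "servo_tool", "data": {"motion": [[[0.02,0.15,0,-1,1],[0.02,0.15,0,-1,1]]]}}

```text
time_s: 10.25
eef_pos: [0.4899, -0.0467, 0.1097]
eef_rot: [-0.002, 0.939, 0.343, 0.0]
wrist_force: [-4.9, 12.8, 19.0]
opening: 0.261
grasp_force: 60.4
```

```bash
python3 arc.py|head -1
```

```text
t 10.25 p [ 0.4899 -0.0467  0.1097] yaw 40.08 r 0.1141 ang 216.98 F [-4.9 12.8 19. ] tau [2.17 0.85 0.02] op 0.261 gf 60.37451148033142
```

>>> {"op": "servo_tool", "data": {"motion": [[[0,0.1,0,0,1],[0,0.1,0,0,1],[0,0.1,0,0,1],[0,0.1,0,0,1],[0,0.1,0,0,1]]]}}

```text
time_s: 10.75
eef_pos: [0.49, -0.0468, 0.1097]
eef_rot: [-0.003, 0.94, 0.343, -0.0]
wrist_force: [-7.4, 16.3, 21.5]
opening: 0.264
grasp_force: 60.7
```

```bash
python3 arc.py|head -1
python3 - <<'E'
from h import *
from bench import ctrl
a=dict(np.load("scene0.npz")); b=ctrl.camera("scene")
f=lambda c:cv2.resize(c["pixels"][200:310,190:420,::-1],None,fx=2.6,fy=2.6,interpolation=2)
cv2.imwrite("pics/end.png",np.vstack([f(a),f(b)]))
E
```

```text
t 10.75 p [ 0.49   -0.0468  0.1097] yaw 40.06 r 0.1141 ang 217.06 F [-7.4 16.3 21.5] tau [ 2.42  1.22 -0.02] op 0.264 gf 60.65602362155914
```

View pics/end.png

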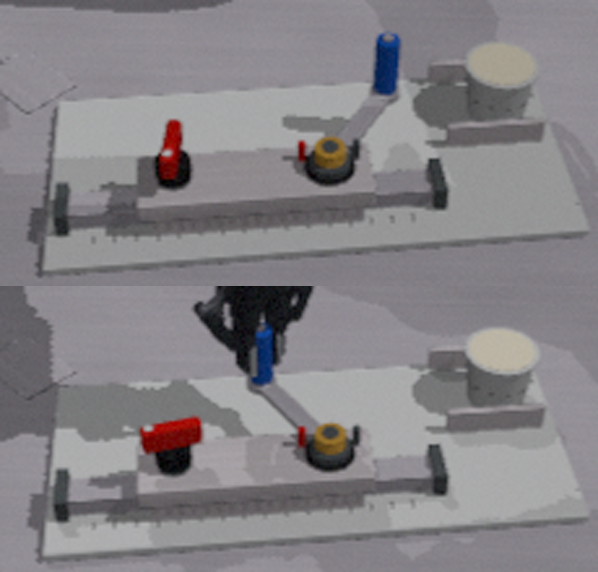

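The last picture shows the arm open against its stop with the roller gripped at (262,355), the knob turned, and the carriage's left edge at column 138 before and after.

```bash
python3 -c "
from bench import ctrl
print(ctrl.hand_in())"
```

```text
the job is handed in; nothing more can be done
None
```

The job is handed in: the knob is turned tight (about 1.36 rad), the carriage has not visibly moved, and the gripper is holding the gate arm by its blue roller against the stop; the hand-in call gave no verdict.

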